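Load a gas cartridge into a portable kitchen stove

ROBOT

A 6-joint arm with a two-finger parallel gripper is mounted at the origin on the work surface. World frame = base frame: x ahead of the robot, y to its left, z up, the work surface at z = 0. Lengths are in m, angles in rad, forces in N, time in s.
With the tool pointing down it reaches from about 0.25 to 0.725 m from the base axis. Payload 4 kg.
Tool frame: the origin (TCP) lies midway between the tips of the shut fingers; the grasp point (between the pads) lies 19 mm behind it; x points along the fingers, y is the direction in which the jaws open and shut, and the axes are right-handed (so a half turn about x gives the same grasp; the last joint's range is limited). The gripper opens to 85 mm and grips with 20 to 120 N. Pads are 22 mm wide; open, the fingers measure 114 mm over their backs; the gripper's body (76 mm by 85 mm) begins 54 mm behind the grasp point. The pads swing forward as they close: fully open they stand 13 mm farther back than shut.
Start: joints at [1.298, 0.241, 0.005, 1.335, 0, 1.571], TCP at [0.135, 0.482, 0.231] pointing down, gripper open.
Joint ranges: [-2.72, 2.72], [-1.05, 1.87], [-1.09, 1.28], [-1.99, 2.15], [-1.42, 1.44], [-3.14, 3.14]. Speed limits (rad/s): [2.79, 2.79, 3.14, 3.14, 3.14, 3.14].

INTERFACE

Orientations are given as a unit quaternion [x, y, z, w].
In Python, from workcell import * gives the robot as it stands.
- The arm moves only by the tool play_rows, never from a script. Its argument "plan" is a list of rows, each a list of 7 numbers: the shift along the tool's x, y, z in mm, then the turn, a rotation vector about the tool's x, y, z in rad, then the closure, from -1 (fully open) to 1 (shut). In form: [[x, y, z, rx, ry, rz, grip], ...]. A call has 1 to 20 rows; each row shifts and turns the commanded pose from where the row before left it, along the tool's axes as they then stand; what a row does not reach is not made up. A row lasts 1/12 s, in which the tool goes at most 41.7 mm and 7.16 degrees, less where a joint would pass 70% of its speed; a pose out of reach is approached as far as the arm can. A call with a gripper value outside its range is refused whole. The fingers move at their own pace and stop on an object; the grip force is fixed at half the most. Time passes only in rows, so rows that do not move let the fingers close. It gives the time, the measured TCP pose, the force and the opening at its end, in the units of the state.
- get_obs(): the state, without advancing time (a new reading comes with each control period).
- camera(name): name is "scene" or "side" or "wrist"; returns a dict with "frame" (400x640x3 uint8, red, green, blue), "depth" (400x640 float32, m along the optical axis (not along the pixel's ray), 0 where there is no reading), "fx", "fy", "cx", "cy" (pixels), "camera_from_world" (4x4, takes a point from world to camera coordinates). Camera axes: x right, y up, looking along -z (the intrinsics and any distortion apply to the point x, -y, -z); pixel columns grow to the right and rows downward; lengths in m; the calibration is good to about 2 mm. A picture is of the moment at which its call begins.
- job_done(): hands the job in, once; it reports no verdict.
Trained networks look in a picture, given as the dict that the camera call returned (one of the last four; its "shot" number tells which), for a name from the list of things; names that differ only in an ending like _2 or _b are one class to them, and where a whole thing is asked for, a point or a joint stands for the part that bears it (a point fixed in the world has none). Each returns a list of dicts, best first, with "confidence" (0 to 1); they miss things now and then, are a little off and sometimes report something else, mostly with a low value. They report only what shows in the picture. A call takes as long as a camera call.
- search_frame(thing, picture): "centre" ([x, y, z] in m, in world coordinates, good to about 4 mm: the middle of the surface that is visible of it).
- pinpoint(thing, picture): "centre" ([x, y, z] in m, in world coordinates, good to about 4 mm: a listed point, or the origin of a listed thing).
The state is a dict: "clock": time; "joint_pos": joint angles; "joint_vel": joint speeds; "tau": joint torques, N m; "eef_pos": TCP position; "tool_rot": TCP orientation; "ft_force": force on the tool from outside, world axes, zero at the start; "ft_torque": the same for the moment, N m; "grip_width": finger opening in m.
Only numpy, scipy, OpenCV 4.12 (cv2) and the standard library are available. Lean on these libraries where they do the work, as an engineer would, in place of code of your own. Each camera call takes 0.05 s, during which the arm holds its last target. There are 200 camera calls.

TASK

Get the portable stove ready for the omelette station: open the red cover of its cartridge bay, take the yellow gas cartridge from the cardboard tray and lay it gently in the cradle, nozzle towards the regulator and collar notch up. Press the locking lever fully down so that it drives the cartridge home, and leave the cover shut. Do not drop the cartridge, and leave the spray can, the squeeze bottle and the spice shaker where they are.

Things in the scene. Friction and masses are not known exactly. Their poses are not given: they have to be found in the camera images.
- stove: Grey gas stove, fixed, 270 mm deep (its x), 355 wide (its y), deck 85 high, pan support 114. Origin: on the table under the middle of the cartridge bay. x points from its front (knob, lever; nearest the robot) to its rear, y from the bay to the burner. Bay: x -78 to 128, y -50 to 64 mm; at y = 64 stands the burner box, 85 high. Cover open, the bay is free above and at its outer (-y) side but for a 21 mm sill.
- cradle (a point): Middle of the laid-in cartridge with the lever up: 18.5 mm to stove +x of the stove's origin, 46 mm high, axes as the stove's. The V-shaped cradle centres the can sideways; beside it fingertips may go down to 25 mm above the table. Up to 4.5 mm either way along x fits between regulator face and pusher.
- regulator (a point): Centre of the 42 mm socket mouth in the regulator face at the front end of the bay: stove (-78, 0, 46) mm. The housing before it is 85 mm high with a bevelled top edge. A spring valve inside (5 mm, about 8 N) resists the last of the cartridge's way home.
- pusher (a point): Centre of the front face of the steel pusher plate at the rear of the bay (40 mm wide, top 78 mm high, leaning back above 61 mm): stove x = 115 mm with the lever up. The lever moves it 18 mm to stove -x, and it drives the cartridge's base before it.
- cartridge: Yellow gas cartridge, green band, 67 mm diameter, 184 long, about 0.35 kg, lying in one of the tray's two places, notch up. Origin: on its axis at mid-length. x points from the nozzle (brass collar, stem end at -92 mm) to the flat base (+92); z to the notch (black mark on collar and can). Plain cylinder from x = -67 to 91. In the cradle its axes match the stove's; home, its origin is at stove x = 5 mm.
- cover (a joint): Angle of the red cover (outer side and top of the bay in one piece, 211 mm long, 0.15 kg): 0 shut, 1.6 fully open, turned outwards (to stove -y). It falls softly: shut from below about 0.5 rad, open from above about 0.7 rad. Shut, its top is 89 mm high; open, the panel stands upright 118 mm to stove -y of the bay's middle, 135 mm high.
- cover_grip (a point): Middle of the black round bar on the cover (12 mm diameter, 74 mm free between posts, along stove x), moving with the cover. Shut: stove (-10, 56, 109) mm, 20 mm above the cover's face, near its inner edge. Open: stove (-10, -144, 125) mm, on the panel's outer side. It may turn between the fingers. Axes turn with the cover.
- cover_hinge (a point): Point on the cover's hinge axis abreast of the bar's middle: stove (-10, -52, 20) mm. The axis runs along stove x; the bar is 140 mm from it.
- lever (a joint): Angle of the locking lever on the stove's front: about 0 up (unlocked), 0.8 fully down (locked). It stays where it is left; pressing its pad down takes 5 to 12 N.
- lever_pad (a point): Middle of the top face of the lever's black pad (26 mm along stove x, 30 wide, 10 thick). Its arm, 66 mm long, turns about a pivot at stove (-118, 20, 50) mm. Up: the face is 80 mm high, 42 mm before the stove's front, sloping; it goes down in an arc by 51 mm, to 29 mm high.
- tray: Cardboard tray, fixed, 218 x 258 mm, rim 34 mm high. Origin: underside, centre. Two places along its x, at its y = +62.5 and -62.5 mm, with V-shaped rests that hold a can's axis 46 mm above the table: one holds the cartridge, the other the spray can.
- spray_can: White and blue spray can with a blue cap, 67 mm diameter, 180 long, lying beside the cartridge. Origin: on its axis, at mid-length. Not to be moved.
- squeeze_bottle: Yellow squeeze bottle, standing, 60 mm diameter, 170 high. Origin: underside, centre. Not to be moved.
- shaker: Steel spice shaker, standing, 64 mm diameter, 90 high. Origin: underside, centre. Not to be moved.
- nozzle (a point): End of the cartridge's nozzle stem, on its axis, 92 mm from its middle; moves with it. In the cradle it lies 0 to 9 mm behind the regulator face; home, 9 mm inside.

How it is judged:
By the outcome, as a careful person would: the job done as asked, in the order asked, and still so for the second after the job is handed in, with the robot touching nothing.
It also fails if it takes over 67 s, if anything falls off the work surface, if the arm or the gripper's body presses on something with over 40 N, if the wrist force passes 120 N, or if a joint passes its speed limit or range.

## Working session

There is one attempt and no reset: what is moved stays moved. The work goes in short steps, Python scripts to look and compute and a tool call to move; the robot and the scene stay as the last step left them, time stands still between calls to the robot, and variables do not carry over. Pictures are saved under pics/ and viewed, about 8 in all and at most 12, crops included, and the job is handed in when it is done.

Besides the shell and the picture viewer there is one more tool, called after ">>>" as a command line: name --pt "numbers of a row" for each row, then --argument value for the rest. play_rows: Moves the arm, as the interface text tells. Its arguments: {"type":"object","properties":{"plan":{"type":"array","items":{"type":"array","items":{"type":"number"}}}},"required":["plan"]}

```bash
mkdir -p pics; ls
cat > h.py <<'E'
from workcell import *
import numpy as np, cv2
from scipy.spatial.transform import Rotation as R
def save(c,n): cv2.imwrite('pics/'+n,cv2.cvtColor(c['frame'],cv2.COLOR_RGB2BGR))
def find(c,names,f=None):
    for n in names:
        for d in (f or pinpoint)(n,c)[:2]: print(n,np.round(np.array(d['centre'])*1000,1),round(d['confidence'],2))
def cloud(c):
    d=c['depth'];v,u=np.mgrid[0:400,0:640]
    p=np.stack([(u-c['cx'])/c['fx']*d,-(v-c['cy'])/c['fy']*d,-d],-1)
    T=np.linalg.inv(c['camera_from_world']); return p@T[:3,:3].T+T[:3,3], d>0
def st():
    o=get_obs(); print(round(o['clock'],2),'eef',np.round(np.array(o['eef_pos'])*1000,1),'q',np.round(o['tool_rot'],3),'F',np.round(o['ft_force'],1),'w',round(o['grip_width']*1000,1),'j',np.round(o['joint_pos'],2)); return o
E
python3 - <<'E'
from h import *
o=st(); print(R.from_quat(o['tool_rot']).as_matrix().round(3)); print(o.keys())
N=['stove','cradle','regulator','pusher','cartridge','nozzle','cover','cover_grip','cover_hinge','lever_pad','tray','spray_can','squeeze_bottle','shaker']
ims=[]
for n in ['scene','side']:
    c=camera(n); ims.append(c['frame']); print(n,c.get('shot')); find(c,N)
a=np.vstack(ims); cv2.imwrite('pics/a.png',cv2.cvtColor(cv2.resize(a,None,fx=.75,fy=.75,interpolation=cv2.INTER_AREA),cv2.COLOR_RGB2BGR))
E
```

```text
pics
0.0 eef [134.5 480.9 230.4] q [ 0.095  0.701 -0.097  0.7  ] F [-0.3 -0.7 -0.4] w 85.3 j [1.3  0.24 0.   1.34 0.   1.57]
[[-0.001  0.269  0.963]
 [-0.002  0.963 -0.269]
 [-1.    -0.002 -0.   ]]
dict_keys(['clock', 'joint_pos', 'joint_vel', 'tau', 'eef_pos', 'tool_rot', 'ft_force', 'ft_torque', 'grip_width'])
scene 1
stove [615.8  48.1  -3.5] 0.78
cradle [635.6  47.   44.2] 0.9
pusher [610.4  -5.7  20.4] 0.54
cartridge [ 552.  -254.4   49. ] 0.98
nozzle [ 459.4 -267.6   45.4] 0.56Traceback (most recent call last):
  File "<stdin>", line 6, in <module>
  File "h.py", line 7, in find
    for d in (f or pinpoint)(n,c)[:2]: print(n,np.round(np.array(d['centre'])*1000,1),round(d['confidence'],2))
             ~~~~~~~~~~~~~~~^^^^^
ValueError: it knows: cartridge, cover_grip, cover_hinge, cradle, lever_pad, nozzle, pusher, regulator, shaker, spray_can, squeeze_bottle, stove, tray
```

Run:
```python
from h import *
N=['stove','cradle','regulator','pusher','cartridge','nozzle','cover_grip','cover_hinge','lever_pad','tray','spray_can','squeeze_bottle','shaker']
ims=[]
for n in ['scene','side']:
    c=camera(n); ims.append(c['frame']); print(n,c.get('shot')); find(c,N)
    np.savez('/tmp/%s.npz'%n,**{k:np.array(v) for k,v in c.items()})
a=np.vstack(ims); cv2.imwrite('pics/a.png',cv2.cvtColor(cv2.resize(a,None,fx=.75,fy=.75,interpolation=cv2.INTER_AREA),cv2.COLOR_RGB2BGR))
```

```text
scene 2
stove [617.4  46.5  -6.3] 0.75
cradle [634.7  45.7  43.6] 0.96
cradle [433.6  46.8  81.4] 0.59
regulator [533.7  35.   46.4] 0.58
pusher [432.8  43.   81.3] 0.46
cartridge [ 550.1 -253.4   50. ] 0.89
nozzle [ 458.1 -267.6   45.3] 0.84
cover_grip [596.8  98.1 108.3] 0.78
cover_hinge [612.1  -6.7  19.8] 0.74
cover_hinge [437.8  43.1  76.5] 0.41
lever_pad [431.8  43.4  81.4] 0.45
tray [ 563.1 -314.5   -3.8] 0.61
spray_can [ 571.5 -374.8   44.2] 0.67
spray_can [536.6  33.6  42.9] 0.64
squeeze_bottle [385.2 -84.    0.5] 0.69
shaker [350.4 294.1   2. ] 0.92
side 3
stove [6.139e+02 4.790e+01 1.000e-01] 0.96
regulator [537.7  37.2  43.4] 0.93
cartridge [ 548.6 -250.6   42.8] 0.7
nozzle [ 453.5 -269.3   44.1] 0.77
cover_grip [594.6 104.  110.5] 0.57
cover_grip [ 455.2 -269.8   43.4] 0.18
cover_hinge [613.3  -2.6  21. ] 0.58
lever_pad [433.4  40.1  75.6] 0.47
tray [ 567.9 -316.9   -1.4] 0.61
spray_can [ 567.1 -375.6   46.5] 0.74
squeeze_bottle [386.1 -82.9  -1. ] 0.83
squeeze_bottle [6.133e+02 4.460e+01 4.000e-01] 0.36
shaker [347.7 296.8   0.9] 0.74
```

View pics/a.png

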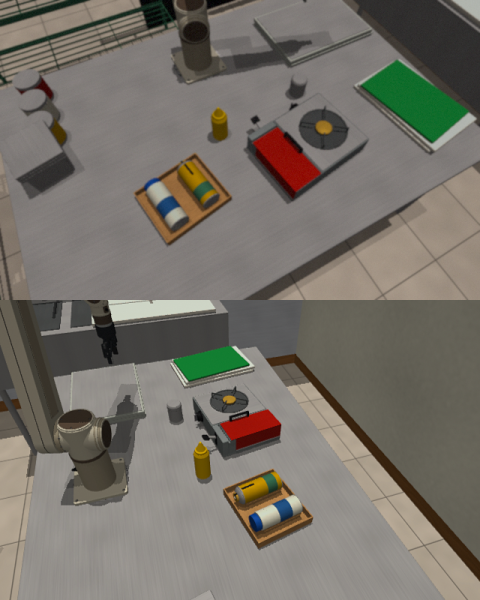

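The cover is shut and the lever up. The cartridge lies in the tray place nearer the stove, with the nozzle towards the robot. I'll refine the stove and cartridge yaw from depth.

Run:
```python
from h import *
for n in ['scene','side']:
    c=dict(np.load('/tmp/%s.npz'%n)); P,ok=cloud(c); P=P*1000; h=cv2.cvtColor(c['frame'],cv2.COLOR_RGB2HSV)
    H,S,V=[h[...,i].astype(int) for i in range(3)]
    red=ok&((H<6)|(H>174))&(S>180)&(V>70)&(P[...,0]>450)&(abs(P[...,1]-50)<150)
    t=P[red&(abs(P[...,2]-89)<6)]; r=cv2.minAreaRect(t[:,:2].astype(np.float32)); print(n,'cover top',len(t),r, np.median(t[:,2]))
    # cartridge: fit a cylinder axis
    reg=ok&(abs(P[...,0]-550)<110)&(abs(P[...,1]+252)<60)&(P[...,2]>46)&(S>110)&(((H>15)&(H<32)&(V>120))|((H>50)&(H<95)))
    q=P[reg]
    from scipy.optimize import least_squares
    q=q[::max(1,len(q)//1500)]
    def f(p):
        y0,z0,a,b=p; d=np.array([np.cos(a)*np.cos(b),np.sin(a)*np.cos(b),np.sin(b)])
        w=q-np.array([550,y0,z0]); w=w-np.outer(w@d,d); return np.linalg.norm(w,axis=1)-33.5
    s=least_squares(f,[-252,46,.17,0],loss='soft_l1',f_scale=1.5); a=s.x[2]; d=np.array([np.cos(a),np.sin(a)])
    e=(q[:,:2]-[550,s.x[0]])@d; print('cart',len(q),s.x.round(3),'rms',np.std(s.fun).round(2),'ext',np.percentile(e,[0.5,2,98,99.5]).round(1))
    # bar (dark above cover)
    bar=ok&(V<70)&(abs(P[...,2]-109)<9)&(abs(P[...,0]-597)<60)&(abs(P[...,1]-100)<40)
    b=P[bar]; print('bar',len(b),np.median(b,0).round(1), cv2.minAreaRect(b[:,:2].astype(np.float32)))
    pad=ok&(V<70)&(abs(P[...,2]-78)<20)&(abs(P[...,0]-433)<35)&(abs(P[...,1]-42)<35)
    b=P[pad]; print('pad',len(b),np.median(b,0).round(1),b.min(0).round(0),b.max(0).round(0))
```

```text
scene cover top 3409 ((631.7278442382812, 51.800315856933594), (232.6414337158203, 116.1171646118164), 8.036791801452637) 89.60686171379506
cart 1082 [-2.54029e+02  4.61400e+01  1.78000e-01  4.00000e-03] rms 2.09 ext [-86.  -64.7  84.1  85.9]
bar 149 [600.9 100.9 113.8] ((597.1639404296875, 100.30194091796875), (90.1209945678711, 12.091917037963867), 10.19915771484375)
pad 77 [436.   41.5  76.7] [423.  28.  67.] [449.  56.  83.]
side cover top 1622 ((630.9360961914062, 52.95728302001953), (232.7896728515625, 120.26469421386719), 7.719236373901367) 91.01647434585814
cart 962 [-2.53137e+02  4.71980e+01  1.84000e-01  8.00000e-03] rms 2.82 ext [-86.7 -67.   84.1  86.4]
bar 85 [594.9 100.6 113.4] ((595.3705444335938, 101.92221069335938), (90.22319793701172, 16.9620304107666), 8.370447158813477)
pad 60 [433.8  41.8  78.2] [421.  27.  63.] [465.  59.  84.]
```

```bash
cat >> h.py <<'E'
def rot(yaw,tilt=0):
    # tool x down, z at yaw; tilt>0: tool body leans to stove -y (turn with the cover, about stove +x)
    z=np.array([np.cos(yaw),np.sin(yaw),0]);x=np.array([0,0,-1.]);y=np.cross(z,x)
    return R.from_rotvec(tilt*z)*R.from_matrix(np.c_[x,y,z])
def plan(wps,grip=None,show=True):
    """wps: (pos_mm, Rotation, n rows, grip)"""
    o=get_obs(); p=np.array(o['eef_pos'])*1000; r=R.from_quat(o['tool_rot']); rows=[]
    for P,Q,n,g in wps:
        p0,r0=p.copy(),r; dv=(r0.inv()*Q).as_rotvec()
        for i in range(1,n+1):
            tp=p0+(np.array(P)-p0)*i/n; tr=r0*R.from_rotvec(dv*i/n)
            s=np.round(r.inv().apply(tp-p),1); w=np.round((r.inv()*tr).as_rotvec(),3)
            p=p+r.apply(s); r=r*R.from_rotvec(w); rows.append([float(k)+0 for k in [*s,*w,g]])
    for i in range(0,len(rows),20): print(str([[int(v) if v==int(v) else v for v in q] for q in rows[i:i+20]]).replace(' ',''))
S0=np.array([614.8,47.]);SY=0.146
def sw(x,y,z):
    c,s=np.cos(SY),np.sin(SY); return np.array([S0[0]+c*x-s*y,S0[1]+s*x+c*y,z])
E
python3 - <<'E'
from h import *
print(sw(-10,56,109)); plan([((560,95,250),rot(SY),16,-1)])
E
```

```text
[596.75940647 100.94939282 109.        ]
[[-1.2,-16.1,32.1,-0.026,0,0,-1],[-1.1,-16.9,31.7,-0.026,0,0,-1],[-1.2,-17.8,31.2,-0.027,0,0,-1],[-1.2,-18.6,30.7,-0.026,0,0,-1],[-1.1,-19.4,30.3,-0.026,0,0,-1],[-1.2,-20.1,29.7,-0.026,0,0,-1],[-1.2,-20.9,29.2,-0.026,0,0,-1],[-1.2,-21.7,28.6,-0.026,0,0,-1],[-1.1,-22.4,28.1,-0.027,0,0,-1],[-1.2,-23.2,27.5,-0.026,0,0,-1],[-1.2,-23.9,26.8,-0.026,0,0,-1],[-1.1,-24.5,26.2,-0.026,0,0,-1],[-1.2,-25.2,25.6,-0.026,0,0,-1],[-1.2,-25.9,24.9,-0.026,0,0,-1],[-1.1,-26.6,24.2,-0.027,0,0,-1],[-1.2,-27.1,23.5,-0.026,0,0,-1]]
```

>>> play_rows --pt "-1 -16 32 -0.026 0 0 -1" --pt "-1 -17 32 -0.026 0 0 -1" --pt "-1 -18 31 -0.026 0 0 -1" --pt "-1 -19 31 -0.026 0 0 -1" --pt "-1 -19 30 -0.026 0 0 -1" --pt "-1 -20 30 -0.026 0 0 -1" --pt "-1 -21 29 -0.026 0 0 -1" --pt "-1 -22 29 -0.026 0 0 -1" --pt "-1 -22 28 -0.026 0 0 0" --pt "-1 -23 27 -0.026 0 0 0" --pt "-1 -24 27 -0.026 0 0 0" --pt "-1 -24 26 -0.026 0 0 0" --pt "-1 -25 26 -0.026 0 0 0" --pt "-1 -26 25 -0.026 0 0 0" --pt "-1 -27 24 -0.026 0 0 0" --pt "-1 -27 24 -0.028 0 0 0" --pt "0 0 0 0 0 0 0" --pt "0 0 0 0 0 0 0"

```text
clock: 3.25
eef_pos: [0.5611, 0.0932, 0.2465]
tool_rot: [-0.05, 0.706, 0.05, 0.705]
ft_force: [-0.2, -0.2, -0.4]
grip_width: 0.0429
```

Run:
```python
from h import *
st(); c=camera('wrist'); save(c,'b.png'); find(c,['stove','cradle','regulator','cover_grip','cover_hinge','lever_pad'])
P,ok=cloud(c); P=P*1000; V=c['frame'].max(2)
bar=ok&(V<80)&(abs(P[...,2]-109)<9)&(abs(P[...,0]-597)<60)&(abs(P[...,1]-100)<30)
b=P[bar]; print(len(b),np.median(b,0),cv2.minAreaRect(b[:,:2].astype(np.float32)),np.percentile(b[:,2],[5,95]))
h=cv2.cvtColor(c['frame'],cv2.COLOR_RGB2HSV);H,S=h[...,0].astype(int),h[...,1]
red=ok&((H<6)|(H>174))&(S>180)&(abs(P[...,2]-89)<5); t=P[red]; print(len(t),cv2.minAreaRect(t[:,:2].astype(np.float32)),np.median(t[:,2]))
```

```text
3.25 eef [561.1  93.2 246.5] q [-0.05   0.706  0.05   0.705] F [-0.2 -0.2 -0.4] w 42.9 j [0.16 0.38 0.23 1.43 0.   0.02]
stove [ 6.131e+02  5.180e+01 -2.000e-01] 0.68
cradle [595.7 103.9 111.2] 0.42
cover_grip [597.  105.7 111.6] 0.89
lever_pad [436.9  36.   74.2] 0.76
1331 [592.48720041 100.56683271 113.25190068] ((597.3142700195312, 101.439697265625), (89.82881927490234, 11.636180877685547), 8.062777519226074) [109.2197071  114.90868108]
20794 ((631.8317260742188, 51.27308654785156), (231.24835205078125, 113.69933319091797), 8.10678482055664) 88.34280379569681
```

View pics/b.png

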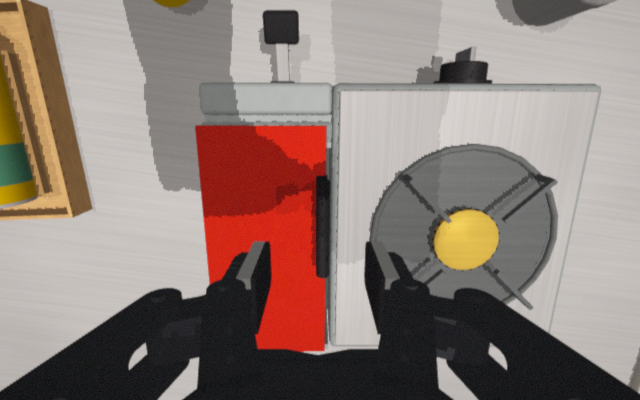

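The bar is at pixel (322,228), the lever pad at (281,27), and the grate ring stays clear of a half-open gripper. Next: grip the bar.

```bash
sed -i 's/^S0=.*/S0=np.array([615.1,47.2]);SY=0.142/' h.py
python3 - <<'E'
from h import *
plan([((597.3,101,150),rot(SY),5,.3),((597.3,101,97.5),rot(SY),4,.3)])
E
```

```text
[[19.5,-0.1,7.6,0.001,0,0,0.3],[19.6,0,7.6,0.001,0,0,0.3],[19.5,-0.1,7.7,0.001,0,0,0.3],[19.6,0,7.6,0.001,0,0,0.3],[19.5,-0.1,7.6,0.001,0,0,0.3],[13.1,0,0,0,0,0,0.3],[13.2,0,0,0,0,0,0.3],[13.1,0,0,0,0,0,0.3],[13.1,0,0,0,0,0,0.3]]
```

Run:
```python
from h import *
o=st(); print(R.from_quat(o['tool_rot']).as_matrix().round(4)); print(rot(SY).as_matrix().round(4))
```

```text
3.6 eef [559.5  95.8 247.7] q [-0.052  0.705  0.052  0.705] F [ 0.3  0.3 -0.1] w 42.5 j [0.17 0.37 0.23 1.43 0.   0.02]
[[ 3.000e-04 -1.464e-01  9.892e-01]
 [ 1.000e-04  9.892e-01  1.464e-01]
 [-1.000e+00  1.000e-04  3.000e-04]]
[[ 0.     -0.1415  0.9899]
 [ 0.      0.9899  0.1415]
 [-1.      0.     -0.    ]]
```

>>> play_rows --pt "20 0 8 0.004 0 0 0.3" --pt "20 0 8 0 0 0 0.3" --pt "20 0 8 0 0 0 0.3" --pt "20 0 8 0 0 0 0.3" --pt "18 0 6 0 0 0 0.3" --pt "13 0 0 0 0 0 0.3" --pt "13 0 0 0 0 0 0.3" --pt "13 0 0 0 0 0 0.3" --pt "13 0 0 0 0 0 0.3" --pt "0 0 0 0 0 0 0.3" --pt "0 0 0 0 0 0 0.3" --pt "0 0 0 0 0 0 1" --pt "0 0 0 0 0 0 1" --pt "0 0 0 0 0 0 1" --pt "0 0 0 0 0 0 1" --pt "0 0 0 0 0 0 1" --pt "0 0 0 0 0 0 1"

```text
clock: 5.02
eef_pos: [0.5981, 0.1023, 0.0992]
tool_rot: [-0.049, 0.705, 0.052, 0.706]
ft_force: [-2.3, 5.6, 2.7]
grip_width: 0.0097
```

Run:
```python
from h import *
o=st()
# arc: bar follows hinge; tool tilts with cover
p=np.array(o['eef_pos'])*1000; g=109-p[2]
w=[]
for th in np.linspace(0,1.25,21)[1:]:
    a=np.arctan2(89,108)+th; r=140
    ti=th*0.65
    bar=sw(-10,-52+r*np.cos(a),20+r*np.sin(a))
    ref=sw(-10,56,109); off=p-ref   # keeps present grip offset, turned with the tool
    Rt=R.from_rotvec(ti*np.array([np.cos(SY),np.sin(SY),0]))
    w.append((bar+Rt.apply(off),rot(SY,ti),1,1))
print(off); plan(w)
```

```text
5.02 eef [598.1 102.3  99.2] q [-0.049  0.705  0.052  0.706] F [-2.3  5.6  2.7] w 9.7 j [0.17 0.53 0.08 1.12 0.   0.02]
[ 0.84572706  1.0824618  -9.78437908]
[[-6.7,-5.3,0,0.001,0.002,0.037,1],[-6.5,-5.5,0,0,0,0.041,1],[-6.3,-5.7,0,0,0,0.04,1],[-6.3,-5.8,0,0,0,0.041,1],[-6.1,-5.9,0,0,0,0.04,1],[-5.9,-6.1,0,0,0,0.041,1],[-5.8,-6.2,0,0,0,0.041,1],[-5.7,-6.3,0,0,0,0.04,1],[-5.5,-6.4,0,0,0,0.041,1],[-5.4,-6.5,0.1,0,0,0.041,1],[-5.2,-6.7,0,0,0,0.04,1],[-5,-6.8,0,0,0,0.041,1],[-4.9,-6.9,0,0,0,0.04,1],[-4.8,-7,0,0,0.001,0.041,1],[-4.5,-7,0,0,0,0.041,1],[-4.4,-7.2,0,0,0,0.04,1],[-4.3,-7.3,0,0,0,0.041,1],[-4.1,-7.4,0,0,0,0.041,1],[-3.9,-7.4,0,0,0,0.04,1],[-3.7,-7.6,0,0,0,0.041,1]]
```

>>> play_rows --pt "-6.7 -5.3 0 0 0 0.04 1" --pt "-6.5 -5.5 0 0 0 0.04 1" --pt "-6.3 -5.7 0 0 0 0.04 1" --pt "-6.3 -5.8 0 0 0 0.04 1" --pt "-6.1 -5.9 0 0 0 0.04 1" --pt "-5.9 -6.1 0 0 0 0.041 1" --pt "-5.8 -6.2 0 0 0 0.041 1" --pt "-5.7 -6.3 0 0 0 0.04 1"

```text
clock: 5.68
eef_pos: [0.6055, 0.0493, 0.1414]
tool_rot: [0.065, 0.703, 0.165, 0.689]
ft_force: [-1.5, 2.2, 3.2]
grip_width: 0.0095
```

Run:
```python
from h import *
st(); c=camera('side'); find(c,['cover_grip','cover_hinge'])
```

```text
5.68 eef [605.5  49.3 141.4] q [0.065 0.703 0.165 0.689] F [-1.5  2.2  3.2] w 9.5 j [-0.08  0.55  0.19  1.28  0.32 -0.23]
cover_grip [601.9  46.  151.9] 0.58
cover_hinge [612.6  -4.7  23.1] 0.64
```

The cover follows. Continuing the arc.

>>> play_rows --pt "-5.5 -6.4 0 0 0 0.041 1" --pt "-5.4 -6.5 0 0 0 0.041 1" --pt "-5.2 -6.7 0 0 0 0.04 1" --pt "-5 -6.8 0 0 0 0.041 1" --pt "-4.9 -6.9 0 0 0 0.04 1" --pt "-4.8 -7 0 0 0 0.041 1" --pt "-4.5 -7 0 0 0 0.041 1" --pt "-4.4 -7.2 0 0 0 0.04 1" --pt "-4.3 -7.3 0 0 0 0.041 1" --pt "-4.1 -7.4 0 0 0 0.041 1" --pt "-3.9 -7.4 0 0 0 0.04 1" --pt "-3.7 -7.6 0 0 0 0.041 1" --pt "0 0 0 0 0 0 1" --pt "0 0 0 0 0 0 1"

```text
clock: 7.0
eef_pos: [0.6197, -0.0516, 0.1438]
tool_rot: [0.233, 0.667, 0.323, 0.629]
ft_force: [-1.3, -0.6, 2.8]
grip_width: 0.009
```

Run:
```python
from h import *
o=st(); c=camera('side'); find(c,['cover_grip','cover_hinge'])
p=np.array(o['eef_pos'])*1000; r=R.from_quat(o['tool_rot']); print(r.as_matrix().round(2), p-r.as_matrix()[:,0]*10)
```

```text
7.0 eef [619.7 -51.6 143.8] q [0.233 0.667 0.323 0.629] F [-1.3 -0.6  2.8] w 9.0 j [-0.39  0.87  0.55  1.74  0.67 -0.71]
cover_grip [621.1 -57.2 148.6] 0.98
cover_hinge [ 457.9 -271.2   46.1] 0.47
[[-0.1  -0.1   0.99]
 [ 0.72  0.68  0.14]
 [-0.69  0.72  0.  ]] [620.67595589 -58.74809951 150.6934342 ]
```

>>> play_rows --pt "0 0 0 0 0 0 0.55" --pt "0 0 0 0 0 0 0.55" --pt "-6 0 0 0 0 0 0.5" --pt "-15 0 0 0 0 0 0.4" --pt "-20 0 0 0 0 0 0" --pt "-25 0 0 0 0 0 -1" --pt "-25 0 0 0 0 -0.06 -1" --pt "-25 0 0 0 0 -0.08 -1" --pt "-20 0 0 0 0 -0.08 -1" --pt "0 0 0 0 0 -0.08 -1" --pt "0 0 0 0 0 -0.08 -1" --pt "0 0 0 0 0 -0.08 -1"

```text
clock: 8.15
eef_pos: [0.633, -0.1452, 0.2408]
tool_rot: [0.072, 0.703, 0.17, 0.687]
ft_force: [-1.0, -0.1, -0.4]
grip_width: 0.0855
```

Run:
```python
from h import *
st(); c=camera('side'); find(c,['cover_grip','cradle','regulator','pusher','cover_hinge'])
print(sw(-10,-144,125),sw(18.5,0,46))
CY=.18; C=np.array([547,-253.6])
plan([((590,-200,290),rot(SY),8,-1),((C[0]-30,C[1]-5,230),rot(CY),6,-1),((C[0]-30,C[1]-5,230),rot(CY),2,-1)])
```

```text
8.15 eef [ 633.  -145.2  240.8] q [0.072 0.703 0.17  0.687] F [-1.  -0.1 -0.4] w 85.5 j [-0.36  0.7   0.7   1.74  0.3  -0.53]
cover_grip [618.4 -92.9 124.3] 0.65
cradle [630.1  50.3  46.4] 0.77
cradle [385.6 -84.7   0. ] 0.36
regulator [537.7  33.6  44.5] 0.62
pusher [725.8  64.1  46.3] 0.61
[625.58000104 -96.76586254 125.        ] [633.4137962   49.81818043  46.        ]
[[-8.1,-3.5,-6.2,0,0,-0.044,-1],[-7.9,-3.9,-6.2,0,0,-0.044,-1],[-7.8,-4.2,-6.2,-0.001,-0.001,-0.044,-1],[-7.6,-4.6,-6.2,0,0,-0.044,-1],[-7.3,-4.8,-6.2,0,0,-0.044,-1],[-7.2,-5.2,-6.2,0,0,-0.044,-1],[-6.9,-5.6,-6.2,0,0,-0.044,-1],[-6.6,-5.8,-6.2,-0.001,-0.001,-0.044,-1],[10,-7.9,-13.4,-0.006,0,0,-1],[10,-7.9,-13.5,-0.007,0,0,-1],[10,-7.7,-13.6,-0.006,0,0,-1],[9.9,-7.7,-13.6,-0.006,0,0,-1],[10,-7.6,-13.6,-0.006,0,0,-1],[10,-7.5,-13.7,-0.007,0,0,-1],[0,0,0,0,0,0,-1],[0,0,0,0,0,0,-1]]
```

Cover open. Now over to the cartridge.

>>> play_rows --pt "-8 -4 -6 0 0 -0.044 -1" --pt "-8 -4 -6 0 0 -0.044 -1" --pt "-8 -4 -6 0 0 -0.044 -1" --pt "-8 -5 -6 0 0 -0.044 -1" --pt "-7 -5 -6 0 0 -0.044 -1" --pt "-7 -5 -6 0 0 -0.044 -1" --pt "-7 -6 -6 0 0 -0.044 -1" --pt "-7 -6 -6 0 0 -0.044 -1" --pt "10 -8 -13 -0.006 0 0 -1" --pt "10 -8 -14 -0.006 0 0 -1" --pt "10 -8 -14 -0.006 0 0 -1" --pt "10 -8 -14 -0.006 0 0 -1" --pt "10 -8 -14 -0.007 0 0 -1" --pt "10 -8 -14 -0.007 0 0 -1" --pt "0 0 0 0 0 0 -1" --pt "0 0 0 0 0 0 -1" --pt "0 0 0 0 0 0 -1"

```text
clock: 9.87
eef_pos: [0.5179, -0.2617, 0.231]
tool_rot: [-0.063, 0.704, 0.063, 0.704]
ft_force: [-0.4, -0.3, 0.5]
grip_width: 0.0854
```

Run:
```python
from h import *
o=st(); c=camera('wrist'); save(c,'c.png'); find(c,['cartridge','nozzle','spray_can','tray'])
P,ok=cloud(c); P=P*1000; h=cv2.cvtColor(c['frame'],cv2.COLOR_RGB2HSV)
H,S,V=[h[...,i].astype(int) for i in range(3)]
reg=ok&(abs(P[...,0]-550)<110)&(abs(P[...,1]+252)<60)&(P[...,2]>50)&(P[...,2]<85)&(S>110)&(((H>15)&(H<32)&(V>120))|((H>50)&(H<95)))
q=P[reg]; q=q[::max(1,len(q)//3000)]
from scipy.optimize import least_squares
def f(p):
    y0,z0,a,b=p; d=np.array([np.cos(a)*np.cos(b),np.sin(a)*np.cos(b),np.sin(b)])
    w=q-np.array([550,y0,z0]); w=w-np.outer(w@d,d); return np.linalg.norm(w,axis=1)-33.5
s=least_squares(f,[-252,46,.17,0],loss='soft_l1',f_scale=1.5); a=s.x[2]; d=np.array([np.cos(a),np.sin(a)])
e=(q[:,:2]-[550,s.x[0]])@d; print('cart',len(q),s.x.round(3),'rms',np.std(s.fun).round(2),'ext',np.percentile(e,[0.2,2,98,99.8]).round(1))
```

```text
9.87 eef [ 517.9 -261.7  231. ] q [-0.063  0.704  0.063  0.704] F [-0.4 -0.3  0.5] w 85.4 j [-0.47  0.4   0.23  1.4  -0.   -0.65]
cartridge [ 543.  -253.3   50.4] 0.97
nozzle [ 457.5 -272.8   47.6] 0.81
spray_can [ 568.7 -377.3   44.8] 0.56
tray [ 567.2 -313.3   -1. ] 0.74
cart 3795 [-2.55663e+02  4.50160e+01  1.79000e-01  3.00000e-03] rms 2.95 ext [-89.4 -85.2  84.4  86.8]
```

View pics/c.png

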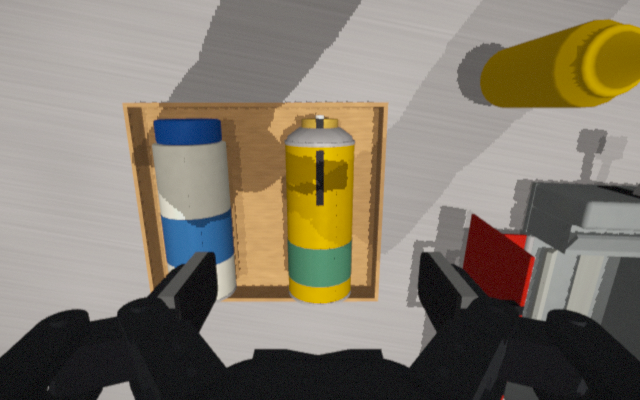

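Run:
```python
from h import *
from h import camera
for n in ['wrist','side','scene']:
    c=camera(n); P,ok=cloud(c);P=P*1000; T=np.linalg.inv(c['camera_from_world']); print(n,'cam',(T[:3,3]*1000).round(0))
    # intersect pixel rays with plane z=79.5, look along the ridge
    v,u=np.mgrid[0:400,0:640]
    dr=np.stack([(u-c['cx'])/c['fx'],-(v-c['cy'])/c['fy'],-np.ones_like(u,float)],-1)@T[:3,:3].T
    k=(0.0795-T[2,3])/dr[...,2]; Q=(T[:3,3]+dr*k[...,None])*1000
    a=.179; d=np.array([np.cos(a),np.sin(a)]); w=Q[...,:2]-[547,-255.3]; s=w@d; l=w@np.array([-d[1],d[0]])
    hsv=cv2.cvtColor(c['frame'],cv2.COLOR_RGB2HSV)
    for lo,hi in [(-75,-58),(84,98)]:
      for x in np.arange(lo,hi,1.5):
        m=(abs(s-x)<1)&(abs(l-10)<5) if lo<0 else (abs(s-x)<1)&(abs(l)<6)
        print(round(x,1),hsv[m].mean(0).round(0) if m.any() else None, np.median(P[m][:,2]).round(0) if m.any() else '',end=' | ')
      print()
```

```text
wrist cam [ 453. -274.  373.]
-75.0 [ 12.  12. 148.] 69.0 | -73.5 [ 12.  12. 154.] 70.0 | -72.0 [ 12.  12. 159.] 73.0 | -70.5 [ 13.  12. 164.] 74.0 | -69.0 [ 13.  12. 166.] 74.0 | -67.5 [ 13.  12. 165.] 75.0 | -66.0 [ 14.  13. 191.] 77.0 | -64.5 [ 21.  98. 204.] 77.0 | -63.0 [ 24. 221. 218.] 76.0 | -61.5 [ 25. 255. 222.] 77.0 | -60.0 [ 25. 255. 222.] 76.0 | -58.5 [ 25. 255. 222.] 77.0 | 
84.0 [ 25. 255. 220.] 78.0 | 85.5 [ 25. 255. 220.] 78.0 | 87.0 [ 25. 255. 219.] 79.0 | 88.5 [ 22. 179. 202.] 78.0 | 90.0 [ 17.  62. 184.] 79.0 | 91.5 [ 12.  11. 186.] 79.0 | 93.0 [ 13.  11. 188.] 40.0 | 94.5 [ 13.  11. 188.] -0.0 | 96.0 [ 12.  12. 189.] -1.0 | 97.5 [ 13.  12. 187.] -0.0 | 
side cam [  231. -1009.  1027.]
-75.0 [ 15.  12. 123.] 77.0 | -73.5 [ 13.  14. 126.] 81.0 | -72.0 [ 17.  14. 134.] 77.0 | -70.5 [ 16.  12. 138.] 75.0 | -69.0 [  5.   7. 121.] 79.0 | -67.5 [  5.   5. 108.] 80.0 | -66.0 [120.   6. 137.] 81.0 | -64.5 [ 70.  45. 162.] 81.0 | -63.0 [ 20. 124. 184.] 80.0 | -61.5 [ 21. 198. 184.] 76.0 | -60.0 [ 22. 234. 185.] 79.0 | -58.5 [ 22. 255. 199.] 79.0 | 
84.0 [ 22. 255. 214.] 82.
[... 240 characters left out ...]
 [ 16.  12. 162.] -1.0 | 
scene cam [1035. -352. 1080.]
-75.0 [ 16. 117. 148.] 58.0 | -73.5 [ 17. 142. 140.] 58.0 | -72.0 [ 16. 137. 121.] 29.0 | -70.5 [ 16. 124. 108.] 43.0 | -69.0 [ 16.  75. 116.] 76.0 | -67.5 [ 14.  49. 117.] 74.0 | -66.0 [ 17.  56. 128.] 79.0 | -64.5 [ 18.  83. 137.] 79.0 | -63.0 [ 19. 122. 148.] 76.0 | -61.5 [ 20. 174. 163.] 77.0 | -60.0 [ 21. 210. 170.] 80.0 | -58.5 [ 22. 255. 168.] 79.0 | 
84.0 [ 22. 255. 185.] 79.0 | 85.5 [ 22. 255. 183.] 81.0 | 87.0 [ 22. 230. 180.] 81.0 | 88.5 [ 21. 191. 174.] 81.0 | 90.0 [ 19. 136. 159.] 81.0 | 91.5 [ 17.  84. 144.] 81.0 | 93.0 [ 17.  49. 120.] 79.0 | 94.5 [ 14.  27. 100.] 78.0 | 96.0 [10. 20. 80.] 72.0 | 97.5 [12. 20. 66.] 68.0 |
```

The cartridge at px (320,215) is notch up, nozzle towards the robot, with room for the fingers on both sides.

Run:
```python
from h import *
plan([((547.5,-255,120),rot(.179),7,-1),((547.5,-255,22),rot(.179),8,-1)])
```

```text
[[15.9,0.1,4.3,0,0,0,-1],[16,0.1,4.3,0,0,0.001,-1],[15.9,0.1,4.3,0,0,0,-1],[15.9,0.1,4.3,0,0,0,-1],[16,0.1,4.3,0.001,0,0.001,-1],[15.9,0,4.3,0,0,0,-1],[16,0.1,4.3,0,0,0,-1],[12.2,0,0,0,0,0,-1],[12.3,0,0,0,0,0,-1],[12.2,0,0,0,0,0,-1],[12.3,0,0,0,0,0,-1],[12.2,0,0,0,0,0,-1],[12.3,0,0,0,0,0,-1],[12.2,0,0,0,0,0,-1],[12.3,0,0,0,0,0,-1]]
```

>>> play_rows --pt "16 0 4.3 0 0 0 -1" --pt "16 0 4.3 0 0 0 -1" --pt "16 0 4.3 0 0 0 -1" --pt "16 0 4.3 0 0 0 -1" --pt "16 0 4.3 0 0 0 -1" --pt "16 0.3 4.3 0 0 0 -1" --pt "16 0.3 4.3 0 0 0 -1" --pt "12 0 0 0 0 0 -1" --pt "12 0 0 0 0 0 -1" --pt "12 0 0 0 0 0 -1" --pt "12 0 0 0 0 0 -1" --pt "12 0 0 0 0 0 -1" --pt "12 0 0 0 0 0 -1" --pt "12 0 0 0 0 0 -1" --pt "13 0 0 0 0 0 -1" --pt "0 0 0 0 0 0 -1" --pt "0 0 0 0 0 0 -1" --pt "0 0 0 0 0 0 -1"

```text
clock: 11.77
eef_pos: [0.5477, -0.2557, 0.0231]
tool_rot: [-0.064, 0.704, 0.062, 0.705]
ft_force: [0.1, 0.2, 0.2]
grip_width: 0.0855
```

Run:
```python
from h import *
st()
```

```text
11.77 eef [ 547.7 -255.7   23.1] q [-0.064  0.704  0.062  0.705] F [0.1 0.2 0.2] w 85.5 j [-0.44  0.6  -0.01  0.95 -0.   -0.62]
```

Close, then lift gently.

>>> play_rows --pt "0 0 0 0 0 0 1" --pt "0 0 0 0 0 0 1" --pt "0 0 0 0 0 0 1" --pt "0 0 0 0 0 0 1" --pt "0 0 0 0 0 0 1" --pt "0 0 0 0 0 0 1" --pt "0 0 0 0 0 0 1" --pt "-3 0 0 0 0 0 1" --pt "-5 0 0 0 0 0 1" --pt "-10 0 0 0 0 0 1" --pt "-10 0 0 0 0 0 1" --pt "0 0 0 0 0 0 1" --pt "0 0 0 0 0 0 1" --pt "0 0 0 0 0 0 1"

```text
clock: 12.93
eef_pos: [0.5472, -0.2557, 0.0505]
tool_rot: [-0.064, 0.704, 0.062, 0.704]
ft_force: [0.7, -1.0, -2.6]
grip_width: 0.0652
```

Run:
```python
from h import *
st(); c=camera('side'); find(c,['cartridge','nozzle'])
c=camera('scene'); find(c,['cartridge','nozzle'])
plan([((550,-250,200),rot(.179),6,1),((633.4,49.8,200),rot(SY),14,1)])
```

```text
12.93 eef [ 547.2 -255.7   50.5] q [-0.064  0.704  0.062  0.704] F [ 0.7 -1.  -2.6] w 65.2 j [-0.44  0.57  0.01  1.01 -0.   -0.62]
cartridge [ 546.1 -254.6   72.2] 0.61
nozzle [ 455.5 -270.    73.2] 0.64
cartridge [ 552.4 -255.    76. ] 0.73
cartridge [349.9 293.4  -2.1] 0.64
nozzle [618.4  47.   -6.4] 0.6
nozzle [ 457.5 -273.4   71.9] 0.59
[[-25,0.8,0.7,0,0,0,1],[-25,0.7,0.6,0,0,0,1],[-25.1,0.8,0.7,0,0,0.001,1],[-25,0.8,0.6,0,-0.001,0,1],[-25,0.7,0.7,0,0,0,1],[-25,0.8,0.7,0,0,0,1],[0,20,9.7,0.003,0,0,1],[0,20.1,9.6,0.002,0,0,1],[0,20,9.6,0.003,0,0,1],[0,20.1,9.5,0.003,0,0,1],[-0.1,20.1,9.5,0.002,0,0,1],[0,20.1,9.4,0.003,0,0,1],[0,20.2,9.3,0.003,0,0,1],[0,20.2,9.3,0.002,0,0,1],[0,20.2,9.3,0.003,0,0,1],[0,20.2,9.2,0.003,0,0,1],[0,20.3,9.1,0.002,0,0,1],[0,20.3,9.1,0.003,0,0,1],[0,20.3,9.1,0.003,0,0,1],[-0.1,20.3,8.9,0.002,0,0,1]]
```

>>> play_rows --pt "-15 0 0 0 0 0 1" --pt "-25 1 1 0 0 0 1" --pt "-25 1 1 0 0 0 1" --pt "-25 1 1 0 0 0 1" --pt "-25 1 1 0 0 0 1" --pt "-25 10 5 0.002 0 0 1" --pt "-10 20 9 0.003 0 0 1" --pt "0 20 9 0.003 0 0 1" --pt "0 20 9 0.003 0 0 1" --pt "0 20 9 0.003 0 0 1" --pt "0 20 9 0.003 0 0 1" --pt "0 20 9 0.003 0 0 1" --pt "0 20 9 0.003 0 0 1" --pt "0 20 9 0.003 0 0 1" --pt "0 20 9 0.003 0 0 1" --pt "0 20 9 0.003 0 0 1" --pt "0 20 9 0.003 0 0 1" --pt "0 20 9 0.003 0 0 1" --pt "0 20 9 0.003 0 0 1" --pt "0 16 8 0.003 0 0 1"

```text
clock: 14.9
eef_pos: [0.6335, 0.0541, 0.1994]
tool_rot: [-0.049, 0.706, 0.048, 0.705]
ft_force: [1.1, 0.4, -3.7]
grip_width: 0.065
```

>>> play_rows --pt "0 0 0 0 0 0 1" --pt "0 0 0 0 0 0 1" --pt "0 0 0 0 0 0 1" --pt "0 0 0 0 0 0 1"

```text
clock: 15.23
eef_pos: [0.6331, 0.0514, 0.1996]
tool_rot: [-0.048, 0.706, 0.047, 0.705]
ft_force: [0.3, -0.4, -2.5]
grip_width: 0.0656
```

Run:
```python
from h import *
o=st(); print(R.from_quat(o['tool_rot']).as_matrix().round(3))
for n in ['wrist','side','scene']:
    c=camera(n); print(n); find(c,['cartridge','nozzle','regulator','pusher','cradle'])
    if n=='wrist': save(c,'d.png')
print([sw(*q).round(1) for q in [(18.5,0,46),(-78,0,46),(115,0,46)]])
plan([((633.4,49.8,110),rot(SY),8,1)])
```

```text
15.23 eef [633.1  51.4 199.6] q [-0.048  0.706  0.047  0.705] F [ 0.3 -0.4 -2.5] w 65.6 j [ 0.08  0.53  0.35  1.39 -0.   -0.05]
[[-0.    -0.134  0.991]
 [-0.002  0.991  0.134]
 [-1.    -0.002 -0.001]]
wrist
cartridge [627.5  52.9 227.3] 0.96
nozzle [540.9  38.5 217.3] 0.75
side
cartridge [633.7  55.4 221. ] 0.55
cartridge [540.4  37.5  43.7] 0.49
nozzle [537.2  39.  219.1] 0.89
nozzle [ 571.2 -374.7   47.1] 0.68
regulator [538.6  36.8  43. ] 0.81
pusher [724.7  64.7  46.3] 0.55
cradle [633.5  48.7  47.9] 0.9
scene
cartridge [638.9  52.1 222.9] 0.95
nozzle [544.3  40.5 222.7] 0.83
regulator [535.7  34.1  41.5] 0.67
pusher [729.   66.   46.4] 0.38
cradle [634.1  44.9  43.5] 0.6
[array([633.4,  49.8,  46. ]), array([537.9,  36.2,  46. ]), array([728.9,  63.5,  46. ])]
[[11.2,-0.3,-0.1,-0.001,0,0,1],[11.2,-0.3,0,-0.001,0,0.001,1],[11.3,-0.3,-0.1,-0.001,0,0,1],[11.2,-0.3,0,0,0,0,1],[11.2,-0.3,-0.1,-0.001,0,0,1],[11.2,-0.3,0,-0.001,0,0.001,1],[11.2,-0.3,-0.1,-0.001,0,0,1],[11.2,-0.4,0,-0.001,0,0,1]]
```

View pics/d.png

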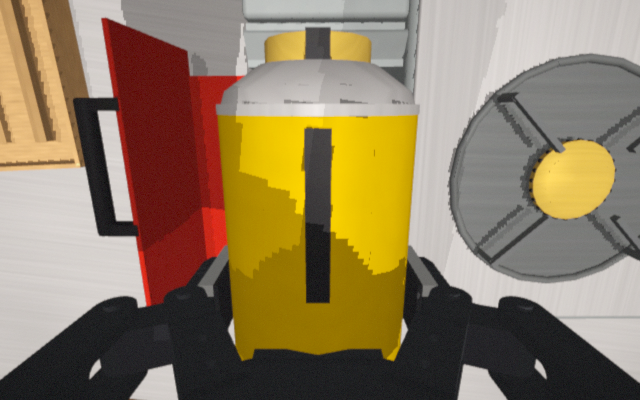

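Run:
```python
from h import *
for n in ['side','scene']:
    c=camera(n); P,ok=cloud(c);P=P[ok]*1000
    w=P[:,:2]-S0; c_,s_=np.cos(SY),np.sin(SY); X=w[:,0]*c_+w[:,1]*s_; Y=-w[:,0]*s_+w[:,1]*c_; Z=P[:,2]
    def rep(t,m,v): print(n,t,m.sum(), np.percentile(v[m],[5,25,50,75,95]).round(1) if m.any() else '')
    rep('pusher x',(abs(Y)<18)&(Z>35)&(Z<60)&(abs(X-115)<12),X)
    rep('reg face x',(abs(Y)<45)&(Z>30)&(Z<78)&(abs(X+78)<12),X)
    rep('box wall y',(abs(X-20)<60)&(Z>35)&(Z<78)&(abs(Y-64)<10),Y)
    rep('deck front x',(Y>70)&(Y<200)&(Z>40)&(Z<75)&(abs(X+135)<15),X)
    rep('deck rear x',(Y>80)&(Y<240)&(Z>20)&(Z<75)&(abs(X-135)<15),X)
    rep('deck z',(Y>80)&(Y<100)&(abs(X)<100)&(abs(Z-85)<8),Z)
```

```text
side pusher x 40 [111.7 112.4 113.5 114.7 116.1]
side reg face x 55 [-89.2 -85.9 -82.6 -81.  -79.4]
side box wall y 327 [62.7 64.6 66.5 68.  70.9]
side deck front x 151 [-148.1 -139.9 -135.9 -134.9 -133.6]
side deck rear x 0 
side deck z 223 [84.1 86.2 87.5 89.  90.6]
scene pusher x 17 [116.  116.5 116.7 117.1 117.3]
scene reg face x 267 [-88.3 -84.4 -80.2 -78.7 -77.3]
scene box wall y 16 [64.2 64.8 65.2 66.2 66.5]
scene deck front x 0 
scene deck rear x 239 [133.8 134.1 134.4 134.7 135.3]
scene deck z 56 [83.6 85.2 86.2 87.8 89.3]
```

```bash
sed -i 's/^S0=.*/S0=np.array([615.1,47.8]);SY=0.142/' h.py
python3 - <<'E'
from h import *
p=sw(18.3,0,45); plan([(p,rot(SY),12,1)])
E
```

```text
[[12.9,-0.1,0,-0.001,0,0,1],[12.9,-0.2,-0.1,0,0,0,1],[12.9,-0.1,0,-0.001,0,0.001,1],[12.9,-0.2,-0.1,0,0,0,1],[12.9,-0.1,0,-0.001,0,0,1],[12.9,-0.1,-0.1,0,0,0,1],[12.9,-0.2,0,-0.001,0,0,1],[12.9,-0.1,0,0,0,0,1],[12.9,-0.2,-0.1,-0.001,0,0.001,1],[12.8,-0.2,0,-0.001,0,0,1],[12.9,-0.1,-0.1,0,0,0,1],[12.9,-0.2,0,-0.001,0,0,1]]
```

>>> play_rows --pt "13 -0.9 0 -0.007 0 0 1" --pt "13 -0.9 -0.5 0 0 0.001 1" --pt "13 0 0 0 0 0 1" --pt "13 0 0 0 0 0.001 1" --pt "13 0 0 0 0 0 1" --pt "13 0 0 0 0 0 1" --pt "13 0 0 0 0 0 1" --pt "13 0 0 0 0 0 1" --pt "13 0 0 0 0 0 1" --pt "13 0 0 0 0 0 1" --pt "13 0 0 0 0 0 1" --pt "11 0 0 0 0 0 1" --pt "0 0 0 0 0 0 1" --pt "0 0 0 0 0 0 1" --pt "0 0 0 0 0 0 1"

```text
clock: 17.48
eef_pos: [0.6338, 0.0504, 0.0465]
tool_rot: [-0.05, 0.705, 0.05, 0.706]
ft_force: [0.3, 0.3, -3.1]
grip_width: 0.0654
```

Run:
```python
from h import *
o=st(); print(R.from_quat(o['tool_rot']).as_matrix().round(3), sw(18.5,0,0))
c=camera('scene'); save(c,'e0.png')
i=c['frame'][100:300,300:540]; cv2.imwrite('pics/e.png',cv2.cvtColor(cv2.resize(i,None,fx=3,fy=3,interpolation=cv2.INTER_CUBIC),cv2.COLOR_RGB2BGR))
c=camera('wrist'); find(c,['cartridge','nozzle','regulator'])
```

```text
17.48 eef [633.8  50.4  46.5] q [-0.05   0.705  0.05   0.706] F [ 0.3  0.3 -3.1] w 65.4 j [ 0.08  0.63  0.11  1.05  0.   -0.06]
[[ 0.001 -0.142  0.99 ]
 [ 0.     0.99   0.142]
 [-1.    -0.     0.001]] [633.4137962   50.41818043   0.        ]
cartridge [628.1  52.6  73.1] 0.76
regulator [535.2  35.5  46.3] 0.6
```

View pics/e.png

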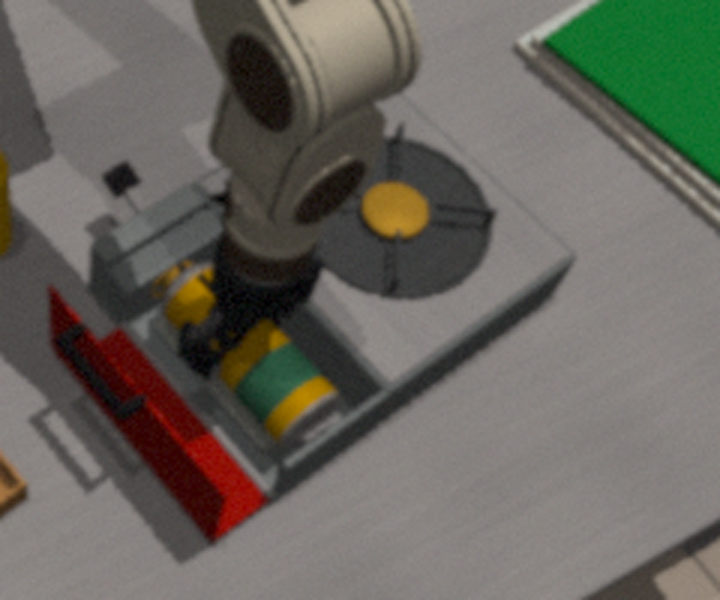

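The scene crop shows the cartridge level in the bay, clear of the regulator and the pusher. Lowering slowly.

>>> play_rows --pt "4 0 0 0 0 0 1" --pt "4 0 0 0 0 0 1" --pt "4 0 0 0 0 0 1" --pt "3 0 0 0 0 0 1" --pt "2 0 0 0 0 0 1" --pt "2 0 0 0 0 0 1" --pt "1 0 0 0 0 0 1" --pt "1 0 0 0 0 0 1" --pt "1 0 0 0 0 0 1" --pt "0 0 0 0 0 0 1" --pt "0 0 0 0 0 0 1" --pt "0 0 0 0 0 0 1"

```text
clock: 18.73
eef_pos: [0.6333, 0.0502, 0.025]
tool_rot: [-0.05, 0.705, 0.05, 0.706]
ft_force: [-4.0, -1.6, 5.3]
grip_width: 0.0657
```

Run:
```python
from h import *
o=st(); print(o['ft_torque'])
for n in ['scene','side','wrist']:
    c=camera(n); P,ok=cloud(c); f=c['frame']; P=P[ok]*1000; hs=cv2.cvtColor(f,cv2.COLOR_RGB2HSV)[ok].astype(int)
    w=P[:,:2]-S0; c_,s_=np.cos(SY),np.sin(SY); X=w[:,0]*c_+w[:,1]*s_; Y=-w[:,0]*s_+w[:,1]*c_; Z=P[:,2]
    yel=(((hs[:,0]>15)&(hs[:,0]<32))|((hs[:,0]>50)&(hs[:,0]<95)))&(hs[:,1]>110)&(abs(Y)<40)&(X>-50)&(X<112)&(Z>35)
    for lo,hi in [(-50,-30),(-30,-10),(40,65),(65,85),(85,110)]:
        m=yel&(X>lo)&(X<hi)&(abs(Y)<12); 
        if m.sum()>5: print(n,lo,hi,m.sum(),'ridge',np.median((Z+33.5-np.sqrt(33.5**2-Y**2))[m]).round(1))
    if yel.any(): print('X',np.percentile(X[yel],[.5,99.5]).round(1),'Y',np.percentile(Y[yel],[1,99]).round(1))
    find(c,['cartridge'])
```

```text
18.73 eef [633.3  50.2  25. ] q [-0.05   0.705  0.05   0.706] F [-4.  -1.6  5.3] w 65.7 j [ 0.08  0.65  0.09  1.01 -0.   -0.06]
[-0.1564796   0.73454793 -0.02837261]
scene -50 -30 39 ridge 81.0
scene -30 -10 19 ridge 81.0
scene 40 65 90 ridge 81.7
scene 65 85 61 ridge 80.7
scene 85 110 68 ridge 80.9
X [-45.6 107.4] Y [-37.7  25.5]
cartridge [634.5  49.2  46.8] 0.72
cartridge [615.3  48.   -6.9] 0.37
side -50 -30 26 ridge 82.5
side -30 -10 23 ridge 82.7
side 65 85 28 ridge 82.5
side 85 110 32 ridge 82.3
X [-46.2 108.2] Y [-35.4  23.3]
cartridge [633.8  49.8  46.5] 0.97
wrist -50 -30 4409 ridge 79.4
wrist -30 -10 4264 ridge 79.4
X [-46.1  35.3] Y [-32.5  28.9]
cartridge [630.4  49.9  53.7] 0.96<stdin>:9: RuntimeWarning: invalid value encountered in sqrt
```

Seated, level, with its middle at stove x ≈ 18.5. Release and rise.

>>> play_rows --pt "0 0 0 0 0 0 0.2" --pt "0 0 0 0 0 0 -0.5" --pt "0 0 0 0 0 0 -1" --pt "0 0 0 0 0 0 -1" --pt "0 0 0 0 0 0 -1" --pt "-4 0 0 0 0 0 -1" --pt "-8 0 0 0 0 0 -1" --pt "-16 0 0 0 0 0 -1" --pt "-25 0 0 0 0 0 -1" --pt "-30 0 0 0 0 0 -1" --pt "-30 0 0 0 0 0 -1" --pt "-30 0 0 0 0 0 -1" --pt "-10 0 -10 0 0 0 1" --pt "0 0 -30 0 0 0 1" --pt "0 0 -30 0 0 0 1" --pt "0 0 -30 0 0 0 1" --pt "0 0 -30 0 0 0 1" --pt "0 0 -30 0 0 0 1" --pt "0 0 0 0 0 0 1" --pt "0 0 0 0 0 0 1"

```text
clock: 20.7
eef_pos: [0.4741, 0.0283, 0.178]
tool_rot: [-0.05, 0.705, 0.051, 0.706]
ft_force: [0.8, 0.1, 0.7]
grip_width: 0.0002
```

Run:
```python
from h import *
o=st(); c=camera('wrist'); save(c,'f.png'); find(c,['cartridge','nozzle','lever_pad','regulator'])
P,ok=cloud(c);P=P*1000;V=c['frame'].max(2)
m=ok&(V<70)&(abs(P[...,2]-78)<20)&(abs(P[...,0]-433)<35)&(abs(P[...,1]-42)<35); b=P[m]
if len(b): print(np.median(b,0),b.min(0),b.max(0))
for t in [0,.8]:
    a=np.arcsin(30/66)-t; print('pad model',sw(-118-66*np.cos(a),20,50+66*np.sin(a)))
```

```text
20.7 eef [474.1  28.3 178. ] q [-0.05   0.705  0.051  0.706] F [0.8 0.1 0.7] w 0.2 j [ 0.06  0.22 -0.16  1.18  0.   -0.08]
cartridge [631.   56.2  50.8] 0.71
lever_pad [436.7  40.2  72.2] 0.55
[432.99765369  41.22118297  77.07523195] [420.44841637  26.01010682  71.01526569] [447.49946303  56.67693043  81.96022292]
pad model [437.26116201  42.57911824  80.        ]
pad model [433.60755827  42.05679105  28.729448  ]
```

View pics/f.png

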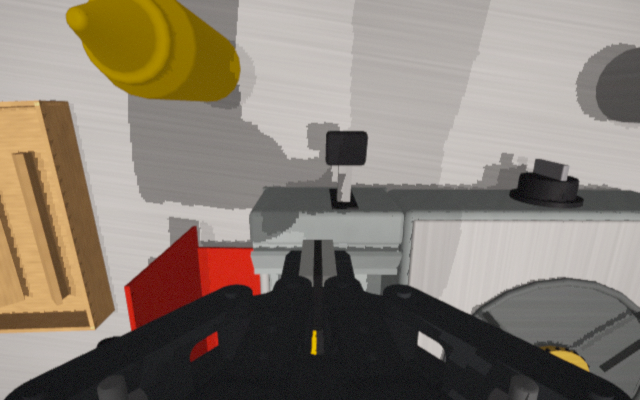

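Run:
```python
from h import *
plan([((435,41.5,100),rot(SY),5,1),((433.5,41.5,40),rot(SY),12,1)])
```

```text
[[15.4,3.8,-7.8,0,0,0,1],[15.4,3.9,-7.9,0,0.001,0,1],[15.4,3.8,-7.8,0,0,0,1],[15.5,3.8,-7.8,0,0,0,1],[15.4,3.9,-7.8,0.001,0.001,0,1],[5,0,-0.1,0,0,0,1],[5,0,-0.1,0,0,0,1],[5,0,-0.2,0,0,0,1],[5,0.1,-0.1,0,0,0,1],[5,0,-0.1,0,0,0,1],[5,0,-0.1,0,0,0,1],[5,0,-0.2,0,0,0,1],[5,0,-0.1,0,0,0,1],[5,0,-0.1,0,0,0,1],[5,0,-0.1,0,0,0,1],[5,0,-0.2,0,0,0,1],[5,0.1,-0.1,0,0,0,1]]
```

>>> play_rows --pt "15 4 -8 0 0 0 1" --pt "15 4 -8 0 0 0 1" --pt "15 4 -8 0 0 0 1" --pt "16 4 -8 0 0 0 1" --pt "16 3 -8 0 0 0 1" --pt "4 0 0 0 0 0 1" --pt "4 0 0 0 0 0 1" --pt "4 0 0 0 0 0 1" --pt "4 0 0 0 0 0 1" --pt "4 0 0 0 0 0 1" --pt "4 0 0 0 0 0 1" --pt "4 0 0 0 0 0 1" --pt "4 0 0 0 0 0 1" --pt "4 0 -0.5 0 0 0 1" --pt "4 0 -0.5 0 0 0 1" --pt "4 0 -0.5 0 0 0 1" --pt "4 0 0 0 0 0 1" --pt "4 0 0 0 0 0 1" --pt "4 0 0 0 0 0 1" --pt "4 0 0 0 0 0 1"

```text
clock: 22.62
eef_pos: [0.4312, 0.0405, 0.04]
tool_rot: [-0.05, 0.705, 0.05, 0.706]
ft_force: [-2.0, -0.8, 7.7]
grip_width: 0.0002
```

>>> play_rows --pt "2 0 0 0 0 0 1" --pt "2 0 0 0 0 0 1" --pt "2 0 0 0 0 0 1" --pt "1 0 0 0 0 0 1" --pt "1 0 0 0 0 0 1" --pt "0 0 0 0 0 0 1" --pt "0 0 0 0 0 0 1"

```text
clock: 23.2
eef_pos: [0.4329, 0.0407, 0.0327]
tool_rot: [-0.05, 0.704, 0.05, 0.707]
ft_force: [-0.8, 0.8, 6.4]
grip_width: 0.0003
```

>>> play_rows --pt "2 0 0 0 0 0 1" --pt "1 0 0 0 0 0 1" --pt "1 0 0 0 0 0 1" --pt "1 0 0 0 0 0 1" --pt "0 0 0 0 0 0 1" --pt "0 0 0 0 0 0 1"

```text
clock: 23.7
eef_pos: [0.4335, 0.0408, 0.0308]
tool_rot: [-0.05, 0.703, 0.05, 0.708]
ft_force: [-8.8, -1.9, 35.6]
grip_width: 0.0001
```

>>> play_rows --pt "1 0 0 0 0 0 1" --pt "1 0 0 0 0 0 1" --pt "1 0 0 0 0 0 1" --pt "0 0 0 0 0 0 1" --pt "0 0 0 0 0 0 1" --pt "0 0 0 0 0 0 1"

```text
clock: 24.2
eef_pos: [0.4337, 0.0408, 0.0302]
tool_rot: [-0.05, 0.703, 0.05, 0.708]
ft_force: [-16.5, -1.9, 58.2]
grip_width: -0.0
```

The force rises steeply at 30 mm: the end stop. Retract and check.

>>> play_rows --pt "-8 0 0 0 0 0 1" --pt "-15 0 0 0 0 0 1" --pt "-25 0 0 0 0 0 1" --pt "-25 0 0 0 0 0 1" --pt "-25 0 0 0 0 0 1" --pt "-25 0 0 0 0 0 1" --pt "-25 0 0 0 0 0 1" --pt "-25 0 0 0 0 0 1" --pt "0 0 0 0 0 0 1" --pt "0 0 0 0 0 0 1" --pt "0 0 0 0 0 0 1"

```text
clock: 25.12
eef_pos: [0.4309, 0.0406, 0.1962]
tool_rot: [-0.05, 0.705, 0.05, 0.705]
ft_force: [0.1, -0.3, -0.1]
grip_width: -0.0
```

Run:
```python
from h import *
st()
for n in ['wrist','scene','side']:
    c=camera(n); P,ok=cloud(c); f=c['frame']; hs=cv2.cvtColor(f,cv2.COLOR_RGB2HSV)[ok].astype(int); P=P[ok]*1000
    w=P[:,:2]-S0; c_,s_=np.cos(SY),np.sin(SY); X=w[:,0]*c_+w[:,1]*s_; Y=-w[:,0]*s_+w[:,1]*c_; Z=P[:,2]
    yel=(((hs[:,0]>15)&(hs[:,0]<32))|((hs[:,0]>50)&(hs[:,0]<95)))&(hs[:,1]>110)&(abs(Y)<15)&(X>-110)&(X<115)&(Z>60)
    print(n,'X',np.percentile(X[yel],[.5,99.5]).round(1) if yel.any() else '')
    pad=(hs[:,2]<70)&(abs(X+180)<25)&(abs(Y-20)<20)&(Z>8)&(Z<95); print('pad',np.median(P[pad],0).round(0) if pad.any() else '')
    find(c,['lever_pad','cartridge','cover_grip','pusher','nozzle'])
    if n=='scene':
        i=c['frame'][100:300,300:540]; cv2.imwrite('pics/g.png',cv2.cvtColor(cv2.resize(i,None,fx=3,fy=3,interpolation=cv2.INTER_CUBIC),cv2.COLOR_RGB2BGR))
```

```text
25.12 eef [430.9  40.6 196.2] q [-0.05   0.705  0.05   0.705] F [ 0.1 -0.3 -0.1] w -0.0 j [ 0.09  0.13 -0.23  1.22  0.   -0.05]
wrist X [-54.5 -30.4]
pad [434.  41.  28.]
lever_pad [434.3  39.7  25.2] 0.83
cartridge [614.9  51.1  51.2] 0.77
scene X [-76.9  91.5]
pad [438.  40.  30.]
lever_pad [436.2  46.4  30.1] 0.53
cartridge [620.3  49.6  48.4] 0.77
cover_grip [350.8 293.2  -0.6] 0.61
cover_grip [625.9 -97.5 125.7] 0.57
pusher [709.9  62.4  48.1] 0.59
nozzle [531.5  39.8  46.3] 0.97
side X [-60.7  93.5]
pad [437.  41.  31.]
lever_pad [433.7  41.   24.4] 0.53
cartridge [620.   47.3  40.6] 0.94
cover_grip [620.4 -93.2 126.2] 0.83
pusher [710.6  63.   47. ] 0.51
nozzle [526.7  38.   41.6] 0.81
nozzle [633.9  53.8  46.1] 0.58
```

View pics/g.png

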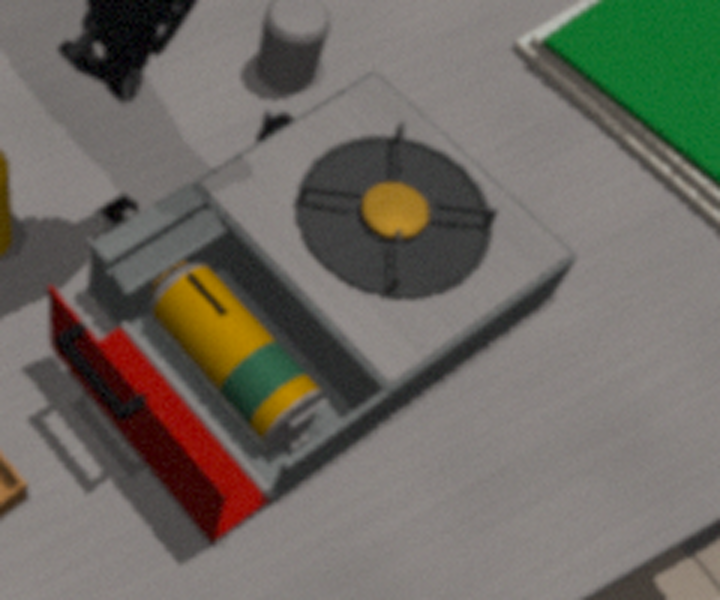

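Cartridge home (origin ≈ stove x 4.5, notch mark up at crop px (208,293)); lever pad at 28–30 mm. Now push the cover shut from outside by its bar.

Run:
```python
from h import *
w=[(sw(-10,-192,230),rot(SY),10,1),(sw(-10,-192,109),rot(SY),6,1)]
plan(w); print('push')
w=[]
class F: pass
import h
p0=sw(-10,-192,109)
h.get_obs=lambda:{'eef_pos':p0/1000,'tool_rot':rot(SY).as_quat()}
for th in np.linspace(1.6,.35,18):
    a=np.arctan2(89,108)+th; w.append((sw(-10,-52+140*np.cos(a)-20.5,20+140*np.sin(a)-16),rot(SY),2 if th==1.6 else 1,1))
plan(w)
```

```text
[[-3.3,-21.1,17.3,0,0,0,1],[-3.3,-21.1,17.3,0,0,0,1],[-3.4,-21.1,17.3,0,0,0,1],[-3.3,-21.1,17.4,0,0,0,1],[-3.3,-21.1,17.3,0,0,0,1],[-3.3,-21.1,17.3,0,0,0,1],[-3.3,-21.1,17.3,0,0,0,1],[-3.4,-21.1,17.3,0,0,0,1],[-3.3,-21.1,17.3,0,0,0,1],[-3.3,-21.1,17.3,0,0,0,1],[20.2,0,0,0,0,0,1],[20.1,0,0,0,0,0,1],[20.2,0,0,0,0,0,1],[20.2,0,0,0,0,0,1],[20.1,0,0,0,0,0,1],[20.2,0,0,0,0,0,1]]
push
[[-0.2,13.7,0,0,0,0,1],[-0.2,13.6,0,0,0,0,1],[-6.5,8,0,0,0,0,1],[-5.9,8.5,0,0,0,0,1],[-5.2,8.8,0,0,0,0,1],[-4.6,9.3,0,0,0,0,1],[-3.9,9.5,0,0,0,0,1],[-3.2,9.8,0,0,0,0,1],[-2.4,10,0,0,0,0,1],[-1.7,10.1,0,0,0,0,1],[-1,10.3,0,0,0,0,1],[-0.2,10.3,0,0,0,0,1],[0.6,10.2,0,0,0,0,1],[1.3,10.2,0,0,0,0,1],[2,10.1,0,0,0,0,1],[2.8,9.9,0,0,0,0,1],[3.5,9.7,0,0,0,0,1],[4.2,9.4,0,0,0,0,1],[4.9,9.1,0,0,0,0,1]]
```

>>> play_rows --pt "-3 -21 17 0 0 0 1" --pt "-3 -21 17 0 0 0 1" --pt "-3 -21 17 0 0 0 1" --pt "-3 -21 17 0 0 0 1" --pt "-3 -21 17 0 0 0 1" --pt "-3 -21 17 0 0 0 1" --pt "-3 -21 17 0 0 0 1" --pt "-4 -21 18 0 0 0 1" --pt "-4 -21 18 0 0 0 1" --pt "-4 -22 18 0 0 0 1" --pt "20 0 0 0 0 0 1" --pt "20 0 0 0 0 0 1" --pt "20 0 0 0 0 0 1" --pt "20 0 0 0 0 0 1" --pt "20 0 0 0 0 0 1" --pt "20 0 0 0 0 0 1" --pt "0 0 0 0 0 0 1" --pt "0 0 0 0 0 0 1" --pt "0 0 0 0 0 0 1"

```text
clock: 27.6
eef_pos: [0.6329, -0.1439, 0.1109]
tool_rot: [-0.05, 0.705, 0.05, 0.706]
ft_force: [0.4, -0.2, 0.0]
grip_width: 0.0
```

>>> play_rows --pt "0 13 0 0 0 0 1" --pt "0 14 0 0 0 0 1" --pt "-6.5 8 0 0 0 0 1" --pt "-6 8.5 0 0 0 0 1" --pt "-5 9 0 0 0 0 1" --pt "-4.5 9 0 0 0 0 1" --pt "-4 9.5 0 0 0 0 1"

```text
clock: 28.18
eef_pos: [0.6226, -0.0725, 0.1372]
tool_rot: [-0.05, 0.705, 0.05, 0.706]
ft_force: [1.1, -0.4, 1.2]
grip_width: -0.0004
```

Run:
```python
from h import *
st(); c=camera('side'); find(c,['cover_grip'])
th=1.6-.0735*5; a=.689+th; print(th, sw(-10,-52+140*np.cos(a),20+140*np.sin(a)), sw(-10,-52+140*np.cos(a)-20.5,4+140*np.sin(a)))
```

```text
28.18 eef [622.6 -72.5 137.2] q [-0.05   0.705  0.05   0.706] F [ 1.1 -0.4  1.2] w -0.4 j [-0.12  0.54  0.2   1.23 -0.   -0.26]
cover_grip [614.9 -51.7 150.1] 0.55
1.2325000000000002 [619.36687813 -52.70595977 151.47836692] [622.26810509 -72.99962582 135.47836692]
```

It follows as planned. Finish the push.

>>> play_rows --pt "-3 10 0 0 0 0 1" --pt "-2.5 10 0 0 0 0 1" --pt "-1.5 10 0 0 0 0 1" --pt "-1 10 0 0 0 0 1" --pt "0 10 0 0 0 0 1" --pt "0.5 10 0 0 0 0 1" --pt "1.5 10 0 0 0 0 1" --pt "2 10 0 0 0 0 1" --pt "3 10 0 0 0 0 1" --pt "3.5 10 0 0 0 0 1" --pt "4 9.5 0 0 0 0 1" --pt "4 9 0 0 0 0 1" --pt "0 3 0 0 0 0 1" --pt "0 0 0 0 0 0 1" --pt "-20 0 0 0 0 0 1" --pt "-25 0 0 0 0 0 1" --pt "-25 -10 -10 0 0 0 1" --pt "-25 -20 -20 0 0 0 1" --pt "0 -30 -30 0 0 0 1" --pt "0 0 0 0 0 0 1"

```text
clock: 29.95
eef_pos: [0.5515, -0.0252, 0.2224]
tool_rot: [-0.049, 0.705, 0.047, 0.705]
ft_force: [-0.4, 0.5, -1.3]
grip_width: 0.0003
```

Run:
```python
from h import *
st(); ims=[]
for n in ['scene','side']:
    c=camera(n); print(n); find(c,['cover_grip','lever_pad','spray_can','squeeze_bottle','shaker','cover_hinge']); ims.append(c['frame'])
    P,ok=cloud(c);P=P*1000;h=cv2.cvtColor(c['frame'],cv2.COLOR_RGB2HSV);H,S=h[...,0].astype(int),h[...,1]
    red=ok&((H<6)|(H>174))&(S>180)&(abs(P[...,0]-630)<130)&(abs(P[...,1]-50)<100)&(P[...,2]>75); t=P[red]
    if len(t): print('cover z',len(t),np.percentile(t[:,2],[5,50,95]).round(1))
cv2.imwrite('pics/i.png',cv2.cvtColor(np.vstack([cv2.resize(ims[0][100:300,230:550],None,fx=1.5,fy=1.5),cv2.resize(ims[1][80:280,200:520],None,fx=1.5,fy=1.5)]),cv2.COLOR_RGB2BGR))
```

```text
29.95 eef [551.5 -25.2 222.4] q [-0.049  0.705  0.047  0.705] F [-0.4  0.5 -1.3] w 0.3 j [-0.04  0.35  0.13  1.35 -0.   -0.18]
scene
cover_grip [600.4  96.3 108.5] 0.58
lever_pad [432.3  46.6  33.7] 0.39
lever_pad [633.3  48.5  43.1] 0.19
spray_can [ 568.6 -375.4   42.6] 0.68
spray_can [349.5 296.4   1.1] 0.54
squeeze_bottle [384.5 -84.5  -0.9] 0.75
shaker [349.6 293.6  -2.6] 0.94
cover_hinge [607.8  -6.6  20.7] 0.83
cover z 3598 [85.6 89.5 92.6]
side
cover_grip [594.2 105.5 111.1] 0.76
lever_pad [430.   39.2  27.7] 0.62
lever_pad [610.6  -4.7  19.7] 0.54
spray_can [ 569.1 -376.6   43.6] 0.76
squeeze_bottle [386.7 -83.2   0.7] 0.6
shaker [347.1 299.3   1.4] 0.63
cover_hinge [614.3  -2.1  22.5] 0.75
cover z 1908 [81.  90.8 94.1]
```

View pics/i.png

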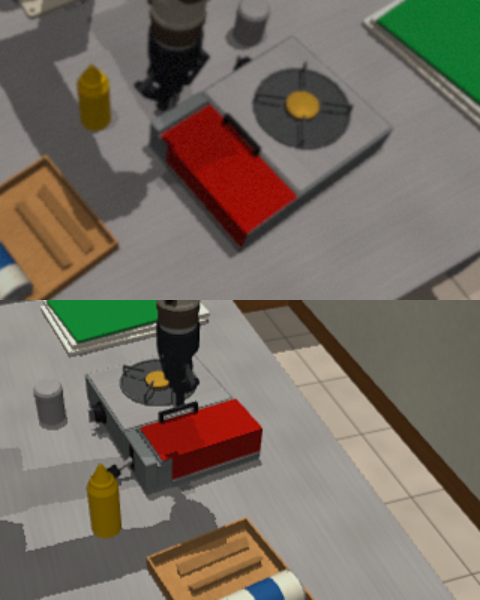

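The cover is shut, the lever is down and the other things haven't moved. The arm is clear at z = 222 mm, so I'm handing in.

```bash
python3 -c "
from h import *
print(job_done()); st()"
```

```text
the job is handed in; nothing more can be done
None
the job is handed in; nothing more can be done
```

The stove is ready, and I handed the job in at about 30 s of the 67 s allowed. I opened the cover by its bar, laid the cartridge in the cradle, pressed the lever down to its stop and pushed the cover shut from outside. The hand-in reported no verdict.

Last checks before handing in:
- **Cartridge:** it lies home at about stove x = 4.5 mm (5 expected), with the notch up and the nozzle in the regulator. I measured this just before shutting the cover. It was not dropped.
- **Lever:** the pad is 28 to 30 mm high against 29 expected. I pressed until it hit the stop, with about 60 N at the wrist, below the 120 N limit.
- **Cover:** it is shut, with its top at about 89 to 91 mm and the bar back at its shut position.
- **Other things:** the spray can, squeeze bottle and shaker are where they were, to within the few millimetres the networks resolve.

The arm ended clear of everything. No check failed. The cameras disagreed by a few millimetres in places, such as the cartridge ridge at 79 to 82 mm.

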